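# Jar of screws back behind the shelf lip

## Robot

A 6-joint arm with a two-finger parallel gripper is mounted at the origin on the work surface. World frame = base frame: x ahead of the robot, y to its left, z up, the work surface at z = 0. Lengths are in mm, angles in degrees, forces in N, time in s.
With the tool pointing down it reaches from about 300 to 850 mm from the base axis. Payload 4.2 kg.
Tool frame: the origin (TCP) lies on the centre line of the jaws, within the pads' length; the fingertips stand 11 mm ahead of it and the grasp point (between the pads) lies 8 mm behind it; z points along the fingers, y is the line along which they close (so a half turn about z gives the same grasp; the last joint's range is limited). The gripper opens to 91 mm and grips with 3 to 60 N. Pads are 32 mm wide; open, the fingers measure 118 mm over their backs; the gripper's body (76 mm by 178 mm) begins 60 mm behind the grasp point.
Start: joints at [61.937, 18.312, 89.639, -0, 72.044, -1.146], TCP at [260.311, 512.718, 224.976] pointing down, gripper open.
Joint ranges: [-177.97, 177.97], [-48.28, 115.42], [12.27, 149.76], [-77.06, 257.06], [2.81, 150.46], [-146.56, 146.56]. Speed limits (degrees/s): [147.25, 147.25, 180, 180, 180, 180].

## Interface

Orientations are given as [roll, pitch, yaw] about the fixed x, y, z axes, in that order (R = Rz(yaw) Ry(pitch) Rx(roll)).
In Python, from workcell import env, grab_frame, camera_model, models gives the robot as it stands.
- The arm moves only by the shell command python3 -m crank 'ROWS' [FORCE]. ROWS is text: rows parted by semicolons, each of 7 numbers parted by spaces: the closure, from -1 (fully open) to 1 (shut), so that 0 is half open, then the shift along the tool's x, y, z in mm, then the turn, a rotation vector about the tool's x, y, z in degrees. A call has 1 to 10 rows; each row shifts and turns the commanded pose from where the row before left it, along the tool's axes as they then stand; what a row does not reach is not made up. A row lasts 1/8 s, in which the tool goes at most 62.5 mm and 10.7 degrees, less where a joint would pass 70% of its speed; a pose out of reach is approached as far as the arm can. A call is refused whole if a number of a shift passes 62.5 or a number of a turn 10.7, either way. A call with a gripper value outside its range is refused whole. The fingers move at their own pace and stop on an object; FORCE is the grip in N (left out, the last holds). Time passes only in rows, so rows that do not move let the fingers close. It gives the time, the measured TCP pose, the force, the opening and the grip force at its end, in the units of the state.
- env.state(): the state, without advancing time (a new reading comes with each control period).
- grab_frame(name): name is "scene" or "top" or "wrist"; returns the picture (400x640x3 uint8, blue, green, red); there is no depth.
- camera_model(name): a dict with "K" (3x3 intrinsics, pixels), "R" (3x3) and "t" (3): a world point X has camera coordinates R X + t; the wrist camera has in their place "mount" (4x4, takes a point from camera to tool coordinates, whose origin is the TCP and whose axes are the flange's). Camera axes: x right, y down, z forward; pixel columns grow to the right and rows downward; lengths in mm; the calibration is good to about 2 mm. A picture is of the moment at which its call begins: read the wrist's pose just before it. camera_model takes no time and is no camera call.
- env.job_done(): hands the job in; it is judged then, once.
Trained networks look in the newest picture that a camera, given by its name, has taken for a name from the list of things; names that differ only in an ending like _2 or _b are one class to them, and where a whole thing is asked for, a point or a joint stands for the part that bears it (a point fixed in the world has none). Each returns a list of dicts, best first, with "p" (0 to 1); they miss things now and then, are a little off and sometimes report something else, mostly with a low value. They report only what shows in the picture. A call takes as long as a camera call. They do not tell look-alikes from the thing itself.
- models.search_frame(name, camera): "point" ([x, y, z] in mm, in world coordinates, good to about 4 mm: the middle of the surface that is visible of it).
The state is a dict: "time_s": time; "qpos": joint angles; "qvel": joint speeds; "effort": joint torques, N m; "ee_pos": TCP position; "ee_rot": TCP orientation; "force": force on the tool from outside, world axes, zero at the start; "torque": the same for the moment, N m; "gripper_width": finger opening in mm; "gripper_force": force on a finger pad.
Only numpy, scipy, OpenCV 4.12 (cv2) and the standard library are available. Lean on these libraries where they do the work, as an engineer would, in place of code of your own. Each camera call takes 0.05 s, during which the arm holds its last target. There are 200 camera calls.

## Task

Put the shorter of the two glass jars back on the lipped steel shelf: lift it over the lip and set it down gently, upright, wholly on the white coaster that lies on the shelf, then let go. Leave the taller jar and the coaster where they are.

Things in the scene. Friction and masses are not known exactly. Their poses are not given: they have to be found in the camera images.
- jar: The shorter glass jar, to be put away: upright clear cylinder 54 mm across, screws inside, aluminium twist cap 50 mm across and 18 mm high; 95 mm high in all, glass wall straight up to 69 mm; 0.17 to 0.35 kg. Starts on the bench before the shelf in a row of four things in random order, 40 mm or more clear of its neighbours. Origin: centre of the underside, z up.
- tall_jar: The taller glass jar, to be left alone: same look and diameter (54 mm), 140 mm high. In the same row on the bench. Origin: centre of the underside, z up.
- coaster: White ceramic coaster, a loose flat disc 100 mm across and 8 mm thick, lying on the shelf's deck at its left, middle or right place; a green scoop (37 mm high) and a shuttlecock (84 mm high, 66 mm across) have the other two, 75 mm or more from the coaster's centre. Origin: centre of the underside, z up; its top is 8 mm above.
- shelf: Low dark powder-coated steel shelf fixed on the bench, 150 mm deep (x) and 520 mm wide (y). Deck 10 mm above the bench; all round it an upright lip 4 mm thick, its top 55 mm above the bench. Origin: centre of the underside, at bench height; x points away from the robot (front lip at x = -75 mm), z up.
There are look-alikes about, which are no part of the job. What is shaped like the jar but purple is not meant. Of the things that look like the coaster, the smaller one is meant.

How it is judged:
By the outcome, as a careful person would: the job done as asked, in the order asked, and still so for the second after the job is handed in, with the robot touching nothing.
It also fails if it takes over 40 s, if anything falls off the work surface, if the arm or the gripper's body presses on something with over 40 N, if the wrist force passes 120 N, or if a joint passes its speed limit or range.

## Working session

There is one attempt and no reset: what is moved stays moved. The work goes in short steps, Python scripts to look and compute and a shell command to move; the robot and the scene stay as the last step left them, time stands still between calls to the robot, and variables do not carry over. Pictures are saved under pics/ and viewed, at most 10 in all, crops included, and the job is handed in when it is done.

```bash
mkdir -p pics; ls
python3 - <<'E'
from workcell import env, grab_frame, camera_model, models
import cv2
for c in ("scene","top"):
    cv2.imwrite(f"pics/{c}0.png",grab_frame(c))
    m=camera_model(c)
    for n in ("jar","tall_jar","coaster","shelf"):
        for d in models.search_frame(n,c)[:5]:
            import numpy as np
            q=m["K"]@(m["R"]@np.array(d["point"])+m["t"]); q=q[:2]/q[2]
            print(c,n,round(d["p"],2),np.round(d["point"]),np.round(q))
s=env.state();print(s["time_s"],s["ee_pos"],s["ee_rot"],s["force"],s["gripper_width"])
E
```

```text
pics
scene jar 0.71 [386. 148.  71.] [402. 144.]
scene jar 0.64 [470. 219.  68.] [447. 168.]
scene tall_jar 0.88 [457.  58.  95.] [371. 166.]
scene coaster 0.64 [ 648. -155.   21.] [282. 286.]
scene shelf 0.72 [638.  24.  11.] [376. 267.]
top jar 0.75 [363. 145.  93.] [227. 246.]
top jar 0.57 [452. 222.  98.] [191. 203.]
top tall_jar 0.57 [435.  60. 141.] [266. 208.]
top coaster 0.93 [ 644. -156.   19.] [366. 126.]
top coaster 0.84 [ 286. -329.    9.] [446. 280.]
top shelf 0.56 [650.  41.   9.] [283. 126.]
0.5 [260.30239536 512.6712666  224.93577531] [-1.79999100e+02  2.33084700e-04  1.53079518e+02] [ 0.24456653  0.4912964  -0.24594705] 91.4534731339233
```

View pics/scene0.png

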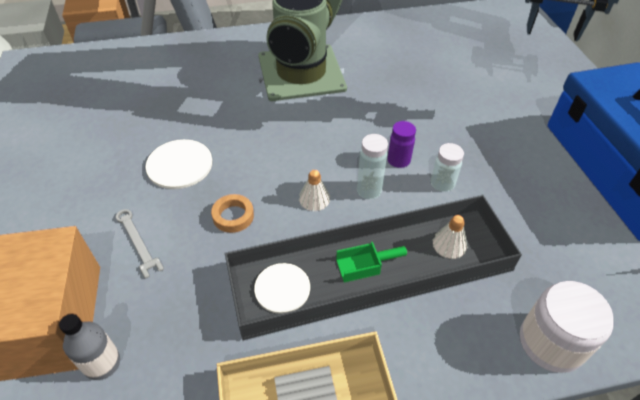

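View pics/top0.png

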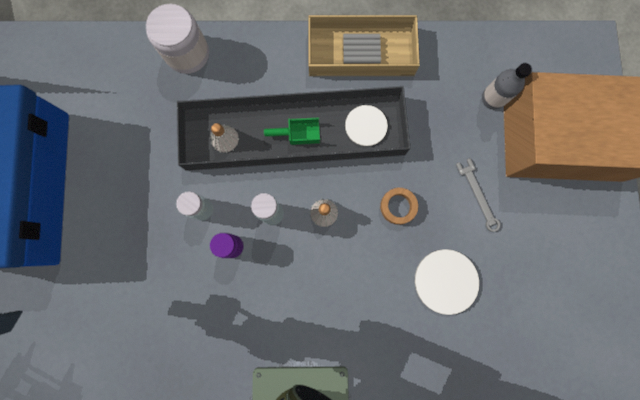

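The short clear jar is at scene (447,168) / top (191,203). The tall one is at scene (371,166), and the purple look-alike at (402,144) is not meant. Two white discs: the one on the shelf, scene (282,286), is smaller; the one on the bench, (180,163), is larger. So the shelf disc is the coaster. I'll confirm with a crop and measure.

```bash
cat > h.py <<'E'
import numpy as np,cv2
from workcell import camera_model
def cam(c,ee=None):
    m=camera_model(c);K=np.array(m["K"])
    if c!="wrist": return K,np.array(m["R"]),np.array(m["t"])
    from scipy.spatial.transform import Rotation as Ro
    T=np.eye(4);T[:3,:3]=Ro.from_euler("xyz",ee["ee_rot"],degrees=True).as_matrix();T[:3,3]=ee["ee_pos"]
    T=np.linalg.inv(T@np.array(m["mount"]));return K,T[:3,:3],T[:3,3]
def px2w(C,uv,z):
    K,R,t=C;d=R.T@np.linalg.inv(K)@[uv[0],uv[1],1];o=-R.T@t
    return o+d*(z-o[2])/d[2]
def w2px(C,X):
    K,R,t=C;q=K@(R@np.array(X)+t);return q[:2]/q[2]
def whites(im,lo=205):
    g=im.min(2);n,l,s,ce=cv2.connectedComponentsWithStats((g>lo).astype(np.uint8))
    return [(s[i][:5].tolist(),np.round(ce[i],1)) for i in range(1,n) if s[i][4]>60]
E
python3 - <<'E'
from h import *
a=cv2.imread("pics/top0.png");b=cv2.imread("pics/scene0.png")
for nm,im in(("top",a),("scene",b)):
    C=cam(nm)
    for s,ce in whites(im,190): print(nm,s,ce,[np.round(px2w(C,ce,z)[:2],0) for z in (0,18,95,140)])
C=cam("top")
for p in ((178,101),(404,88),(408,153),(181,168)): print("lip",p,np.round(px2w(C,p,55)))
up=lambda i,x,y,w,h:cv2.resize(i[y:y+h,x:x+w],(400,300),interpolation=cv2.INTER_CUBIC)
o=np.hstack([up(b,340,110,140,105),up(a,160,175,160,120)])
o=np.vstack([o,np.hstack([up(b,215,225,140,105),up(a,330,85,120,90)])])
cv2.imwrite("pics/crop.png",o)
E
```

```text
top [147, 5, 43, 39, 1255] [169.2  24.4] [array([918., 327.]), array([906., 319.]), array([856., 287.]), array([826., 269.])]
top [346, 106, 41, 39, 1288] [365.9 124.9] [array([ 654., -159.]), array([ 647., -157.]), array([ 620., -146.]), array([ 604., -140.])]
top [177, 193, 22, 21, 363] [187.4 202.9] [array([467., 261.]), array([464., 255.]), array([453., 229.]), array([446., 214.])]
top [252, 194, 23, 23, 419] [263.1 205.3] [array([460.,  86.]), array([457.,  83.]), array([447.,  72.]), array([440.,  66.])]
top [415, 250, 64, 64, 3190] [446.7 281.5] [array([ 282., -333.]), array([ 283., -328.]), array([ 288., -302.]), array([ 291., -288.])]
scene [0, 37, 11, 20, 115] [ 3.5 45.6] [array([-294., -800.]), array([-263., -787.]), array([-130., -729.]), array([ -53., -696.])]
scene [362, 134, 26, 22, 392] [375.1 142.8] [array([300., 120.]), array([318., 114.]), array([395.,  84.]), array([440.,  67.])]
scene [146, 139, 67, 48, 2525] [179.1 162.8] [array([ 274., -330.]), array([ 293., -327.]), array([ 372., -314.]), array([ 419., -306.])]
scene [439, 143, 25, 25, 366] [452.  152.3] [arra
[... 309 characters left out ...]
51., -391.]), array([ 586., -379.])]
scene [459, 233, 7, 23, 82] [461.5 245.4] [array([617., 207.]), array([628., 198.]), array([675., 161.]), array([703., 139.])]
scene [255, 263, 55, 49, 2133] [282.1 287.4] [array([ 638., -155.]), array([ 649., -156.]), array([ 694., -159.]), array([ 721., -161.])]
scene [546, 281, 68, 64, 3117] [580.6 311.2] [array([796., 361.]), array([803., 349.]), array([834., 297.]), array([851., 267.])]
scene [95, 339, 22, 32, 348] [107.8 356.5] [array([ 709., -461.]), array([ 718., -455.]), array([ 757., -430.]), array([ 779., -415.])]
lip (178, 101) [693. 274.  55.]
lip (404, 88) [ 722. -242.   55.]
lip (408, 153) [ 568. -244.   55.]
lip (181, 168) [537. 260.  55.]
```

View pics/crop.png

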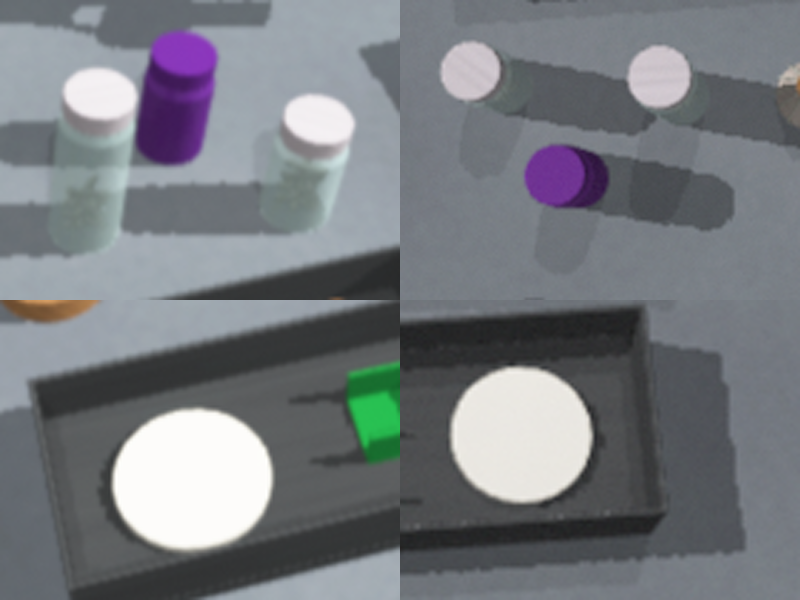

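The crop confirms it: clear short jar right of the purple one, and the smaller white disc on the shelf. Jar is at about (453.5, 229), coaster at (648, -156), shelf yaw about 3°. Next I turn to yaw 183, move -y first to clear the blue box, then +x.

```bash
python3 -m crank '-1 0 0 -15 0 0 -10;-1 0 0 -15 0 0 -10;-1 0 0 0 0 0 -10;-1 0 -50 0 0 0 0;-1 0 -50 0 0 0 0;-1 0 -50 0 0 0 0;-1 -30 -50 0 0 0 0;-1 -50 -50 0 0 0 0;-1 -50 -44 0 0 0 0;-1 -48 0 0 0 0 0' 20
python3 -m crank '-1 0 0 0 0 0 0;-1 0 0 0 0 0 0'
python3 - <<'E'
from h import *
from workcell import env,grab_frame,models
s=env.state();im=grab_frame("wrist");cv2.imwrite("pics/w1.png",im);C=cam("wrist",s)
print(s["ee_pos"],s["ee_rot"],s["qpos"],w2px(C,[453.5,229,95]),w2px(C,[453.5,229,0]))
for x,ce in whites(im,190): print(x,ce,px2w(C,ce,95))
for d in models.search_frame("jar","wrist"):print(d, w2px(C,d["point"]))
E
```

```text
time_s: 1.75
ee_pos: [445.8, 234.1, 255.7]
ee_rot: [180.0, 0.1, -177.1]
force: [0.2, 1.2, 0.5]
gripper_width: 91.2
gripper_force: 0.0
time_s: 2.0
ee_pos: [443.8, 236.6, 254.7]
ee_rot: [-180.0, -0.1, -176.9]
force: [0.3, 0.6, -0.5]
gripper_width: 91.2
gripper_force: 0.0
[443.80706093 236.63985739 254.65461828] [-1.79985274e+02 -8.12456195e-02 -1.76918848e+02] [ 2.67442113e+01  1.07636338e+01  9.57035282e+01  1.99300140e-02
  7.36131640e+01 -6.63425870e+01] [307.25344204 193.38650821] [309.10727292 175.21340362]
[55, 159, 139, 51, 2816] [125.8 184.8] [454.2885703   45.68917075  95.        ]
[284, 168, 51, 48, 1902] [309.1 191.6] [451.52967975 230.78547184  95.        ]
[265, 293, 24, 22, 277] [277.  301.9] [580.16813799 201.08445963  95.        ]
{'point': [366.6, 162.7, 92.6], 'p': 0.84} [241.99982266 100.91325945]
{'point': [445.8, 233.1, 98.6], 'p': 0.79} [311.61383324 187.0459326 ]
```

View pics/w1.png

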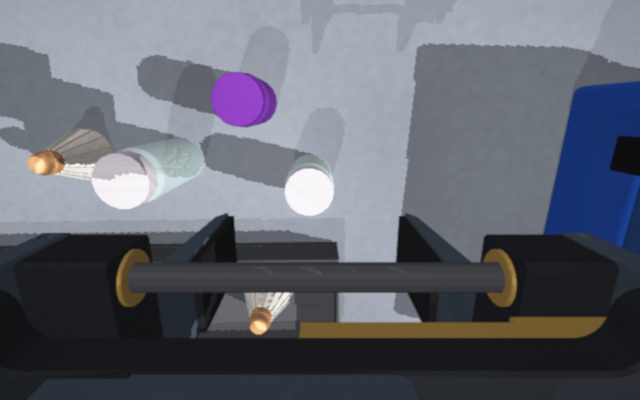

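Wrist view: the short jar's cap is at (309,192), which puts it at about (452,230). Align and descend to TCP z 44.

```bash
python3 -m crank '-1 -8 -7 0 0 0 0;-1 0 0 40 0 0 0;-1 0 0 40 0 0 0;-1 0 0 0 0 0 0;-1 0 0 0 0 0 0'
python3 -m crank '-1 0 0 40 0 0 0;-1 0 0 40 0 0 0;-1 0 0 30 0 0 0;-1 0 0 21 0 0 0;-1 0 0 0 0 0 0;-1 0 0 0 0 0 0'
python3 -m crank '0.3 0 0 0 0 0 0;0.5 0 0 0 0 0 0;1 0 0 0 0 0 0;1 0 0 0 0 0 0;1 0 0 0 0 0 0;1 0 0 0 0 0 0;1 0 0 0 0 0 0' 20
```

```text
time_s: 2.72
ee_pos: [453.8, 230.6, 176.5]
ee_rot: [179.9, 0.1, -176.9]
force: [-0.2, 0.4, 0.2]
gripper_width: 91.1
gripper_force: 0.0
time_s: 3.48
ee_pos: [454.4, 231.0, 45.7]
ee_rot: [179.9, 0.2, -176.9]
force: [0.8, -0.6, 0.4]
gripper_width: 91.4
gripper_force: 0.0
time_s: 4.35
ee_pos: [453.0, 230.0, 44.1]
ee_rot: [-180.0, 0.0, -176.9]
force: [-0.6, -2.3, 1.8]
gripper_width: 53.4
gripper_force: 20.0
```

```bash
python3 -m crank '1 0 0 -10 0 0 0;1 0 0 -20 0 0 0;1 0 0 -30 0 0 0;1 0 0 -40 0 0 0;1 0 0 -40 0 0 0;1 0 0 -25 0 0 0;1 0 0 -15 0 0 0;1 0 0 0 0 0 0' 28
python3 -m crank '1 -10 -25 0 0 0 0;1 -20 -43 0 0 0 0;1 -20 -45 0 0 0 0;1 -20 -45 0 0 0 0;1 -20 -45 0 0 0 0;1 -20 -45 0 0 0 0;1 -20 -45 0 0 0 0;1 -20 -45 0 0 0 0;1 -16 -35 0 0 0 0;1 -8 -23 0 0 0 0'
python3 -m crank '1 0 0 0 0 0 0;1 0 0 0 0 0 0;1 0 0 0 0 0 0'
python3 - <<'E'
from h import *
from workcell import env,grab_frame
s=env.state();im=grab_frame("wrist");cv2.imwrite("pics/w2.png",im);C=cam("wrist",s)
print(s["ee_pos"],s["ee_rot"],w2px(C,[648,-156,18]))
t=grab_frame("scene");cv2.imwrite("pics/s2.png",t);D=cam("scene");print("sc",w2px(D,[648,-156,18]))
for x,ce in whites(im,190): print(x,ce,px2w(C,ce,18))
for x,ce in whites(t,190): print(x,ce)
E
```

```text
time_s: 5.35
ee_pos: [453.0, 230.4, 224.4]
ee_rot: [180.0, 0.1, -176.9]
force: [0.2, 0.5, -3.7]
gripper_width: 53.4
gripper_force: 28.0
time_s: 6.6
ee_pos: [647.9, -157.5, 221.0]
ee_rot: [179.9, -0.2, -177.0]
force: [-0.3, 0.7, -3.5]
gripper_width: 53.0
gripper_force: 28.0
time_s: 6.98
ee_pos: [647.5, -154.8, 223.6]
ee_rot: [180.0, -0.1, -176.9]
force: [-0.4, -0.1, -3.7]
gripper_width: 53.2
gripper_force: 28.0
[ 647.48341867 -154.76453805  223.56329856] [ 1.79958426e+02 -5.51809409e-02 -1.76855258e+02] [314.04314333 175.8958048 ]
sc [281.85954299 287.14594848]
[64, 0, 63, 91, 1577] [93.2 45.7] [ 523.2300927  -391.77114528   18.        ]
[427, 0, 14, 17, 110] [433.4   8.1] [469.19706044 -44.72885515  18.        ]
[271, 131, 88, 85, 5747] [314.9 172.6] [ 644.1164288  -155.22436618   18.        ]
[22, 204, 51, 33, 1036] [ 49.7 220.8] [ 719.19821971 -466.69959747   18.        ]
[253, 293, 127, 29, 2351] [318.1 308.9] [ 821.38619343 -141.60754264   18.        ]
[0, 36, 12, 22, 133] [ 3.8 45.8]
[362, 133, 26, 27, 446] [375.6 143.5]
[146, 139, 66, 49, 2410] [177.1 162.8]
[379, 169, 6, 23, 75] [381.5 178.6]
[318, 189, 11, 21, 152] [322.6 198.9]
[280, 207, 14, 31, 195] [289.  221.2]
[121, 210, 42, 66, 570] [139.7 244.8]
[452, 230, 14, 28, 185] [459.4 245.5]
[255, 263, 55, 49, 2157] [282.  287.4]
[546, 280, 68, 78, 3270] [580.8 311.9]
[94, 336, 23, 37, 443] [106.7 357.4]
[276, 369, 54, 15, 242] [302.2 375.9]
[277, 378, 55, 15, 246] [303.7 385.2]
[279, 387, 55, 13, 229] [308.1 393.9]
```

View pics/w2.png

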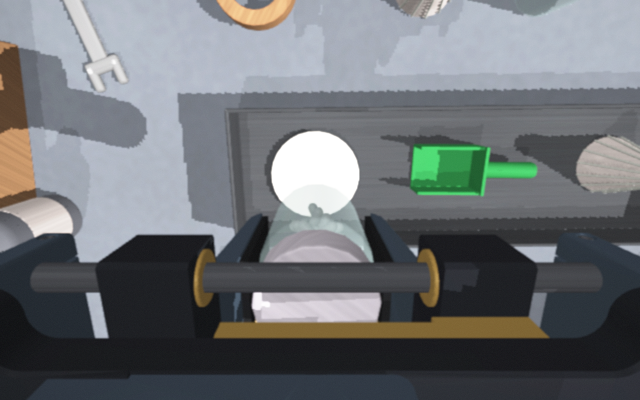

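View pics/s2.png

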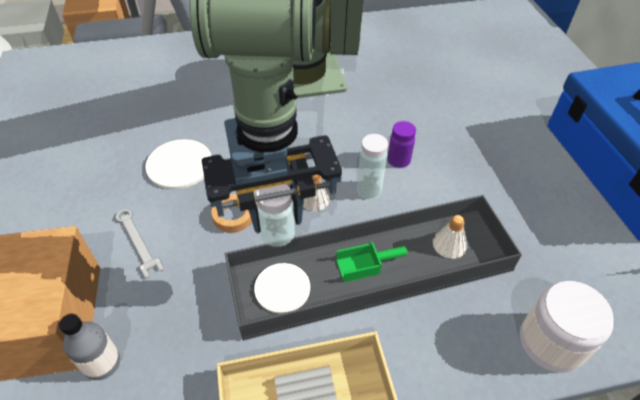

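The jar hangs upright over the coaster, with the disc at wrist (315,173) and scene (282,287). Descend, slowly at the end.

```bash
python3 -m crank '1 0 -1 20 0 0 0;1 0 0 35 0 0 0;1 0 0 35 0 0 0;1 0 0 30 0 0 0;1 0 0 20 0 0 0;1 0 0 10 0 0 0;1 0 0 3 0 0 0;1 0 0 0 0 0 0;1 0 0 0 0 0 0'
python3 -m crank '1 0 0 2 0 0 0;1 0 0 2 0 0 0;1 0 0 1 0 0 0;1 0 0 0 0 0 0;1 0 0 0 0 0 0'
python3 -m crank '1 0 0 1 0 0 0;1 0 0 1 0 0 0;1 0 0 0 0 0 0'
```

```text
time_s: 8.2
ee_pos: [648.6, -157.0, 72.0]
ee_rot: [-180.0, 0.1, -176.9]
force: [-0.6, -0.3, -3.4]
gripper_width: 53.1
gripper_force: 28.0
time_s: 8.82
ee_pos: [648.1, -156.9, 66.0]
ee_rot: [180.0, 0.0, -176.9]
force: [-0.4, -0.7, -3.6]
gripper_width: 53.2
gripper_force: 28.0
time_s: 9.2
ee_pos: [647.9, -156.8, 63.8]
ee_rot: [180.0, -0.0, -176.9]
force: [0.0, -0.2, -3.8]
gripper_width: 53.1
gripper_force: 28.0
```

```bash
python3 -m crank '1 0 0 1 0 0 0;1 0 0 0.5 0 0 0;1 0 0 0 0 0 0'
python3 -m crank '1 0 0 0.5 0 0 0;1 0 0 0 0 0 0;1 0 0 0 0 0 0'
```

```text
time_s: 9.57
ee_pos: [648.0, -156.9, 62.4]
ee_rot: [180.0, -0.0, -176.9]
force: [-0.8, 0.4, -3.1]
gripper_width: 53.0
gripper_force: 28.0
time_s: 9.95
ee_pos: [648.1, -156.9, 62.1]
ee_rot: [180.0, 0.0, -176.9]
force: [-0.2, -0.0, -1.0]
gripper_width: 53.3
gripper_force: 28.0
```

Contact: the load has dropped from 3.7 N to 1 N. Nudge down slightly, release, then retreat straight up.

```bash
python3 -m crank '1 0 0 0.3 0 0 0;1 0 0 0 0 0 0;0.2 0 0 0 0 0 0;0 0 0 0 0 0 0;-0.3 0 0 0 0 0 0;-0.6 0 0 0 0 0 0;-0.6 0 0 0 0 0 0' 5
python3 -m crank '-0.6 0 0 -5 0 0 0;-0.6 0 0 -20 0 0 0;-0.6 0 0 -40 0 0 0;-0.6 0 0 -40 0 0 0;-0.6 0 0 -40 0 0 0;-0.6 30 0 -30 0 0 0;-0.6 50 0 0 0 0 0;-0.6 50 0 0 0 0 0;-0.6 50 0 0 0 0 0;-0.6 0 0 0 0 0 0'
python3 - <<'E'
from h import *
from workcell import env,grab_frame
t=grab_frame("top");s=grab_frame("scene")
C,D=cam("top"),cam("scene")
for n,im,c in(("top",t,C),("scene",s,D)):
    print(n,w2px(c,[648,-156,113]),w2px(c,[648,-156,18]))
    for x,ce in whites(im,190): print(x,ce,px2w(c,ce,113)[:2])
up=lambda i,x,y,w,h:cv2.resize(i[y:y+h,x:x+w],(400,300),interpolation=cv2.INTER_CUBIC)
cv2.imwrite("pics/end.png",np.hstack([up(t,300,70,140,105),up(s,215,210,140,105)]))
E
```

```text
time_s: 10.82
ee_pos: [648.1, -156.9, 61.5]
ee_rot: [180.0, 0.0, -176.9]
force: [1.1, 0.6, -0.3]
gripper_width: 72.8
gripper_force: 0.0
time_s: 12.08
ee_pos: [465.1, -166.3, 237.4]
ee_rot: [180.0, -0.0, -177.0]
force: [0.5, 0.3, 0.4]
gripper_width: 73.2
gripper_force: 0.0
top [371.12120794 109.25729448] [365.63413796 124.65971285]
[146, 4, 45, 41, 1456] [167.9  24.4] [843.92576548 282.87084241]
[346, 100, 39, 45, 903] [363.5 120.7] [ 622.74405521 -139.21106239]
[251, 194, 25, 24, 456] [263.2 205.3] [444.01011032  69.3184872 ]
scene [278.92483692 257.79488674] [281.85954299 287.14594848]
[0, 36, 11, 21, 118] [ 3.5 45.6] [ -99.35673911 -716.04881532]
[362, 134, 26, 23, 400] [375.3 143. ] [414.00148596  77.74407463]
[146, 139, 67, 48, 2542] [179.  162.9] [ 391.1734269  -311.24193265]
[317, 183, 12, 27, 186] [322.  196.7] [531.75288961 -57.70828669]
[125, 220, 26, 42, 308] [137.6 240.8] [ 564.73393122 -386.01975832]
[459, 232, 7, 24, 94] [461.5 245.6] [686.88608847 151.70517281]
[256, 245, 54, 67, 1990] [282.9 281.1] [ 693.50300789 -156.74357411]
[141, 259, 21, 16, 83] [150.1 265. ] [ 618.8133469  -365.06648493]
[546, 281, 68, 64, 3144] [580.6 311.3] [840.90107377 285.01716048]
[95, 338, 22, 34, 369] [107.6 356.7] [ 765.92725665 -424.27603181]
```

View pics/end.png

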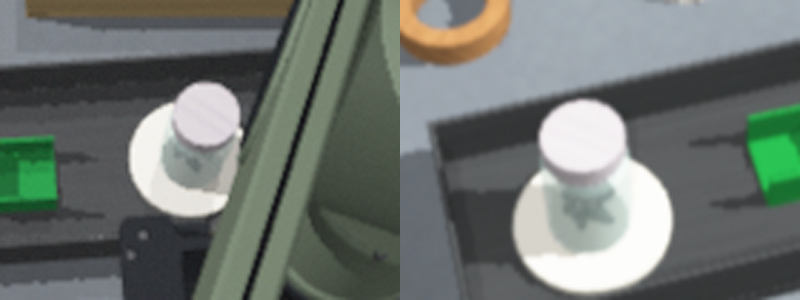

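The jar stands upright in the middle of the coaster, the coaster is unmoved (scene box 256–310, as before), and the tall jar is still at (375,143). Handing in.

```bash
python3 -c "
from workcell import env
print(env.job_done())"
```

```text
the job is handed in; nothing more can be done
None
```

The short jar is upright on the white coaster on the shelf and released, the tall jar and coaster are where they were, and the job was handed in after about 12 s of the allowed 40 s; no verdict was returned.

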